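# Clear the sheet pan and rack it

### The job

Clear the two spice jars off the sheet pan: stand one upright in each of the two ring seats of the free-turning turntable, without swinging the turntable round. Then slide the empty pan, grip plate to the front, onto the lowest pair of rails in the tray rack that passes above whatever is standing on the worktop inside the rack, fully home against the rear stops, and let go. Leave the bowl, the tumbler and the bottle where they stand.

Things in the scene. Friction and masses are not known exactly. Their poses are not given: they have to be found in the camera images.
- sheet: Aluminium sheet pan, 0.16 kg, on the worktop: 130 mm (x) by 170 mm (y), 4 mm thick, rim top 12 mm above the underside. A flat neck, 60 mm wide, 10 mm high, runs 85 mm forward from the pan to the grip plate. Origin: centre of the pan's underside; x points away from the grip plate (the way it slides into the rack), z up.
- sheet_grip (a point): Grip point of the sheet pan: an upright steel plate 8 mm thick (along the pan's x), 70 mm wide (y), standing from the neck to 52 mm above the pan's underside. This point is in the middle of the plate, 150 mm in front of the pan's origin and 32 mm above its underside. Grip it from above across its 8 mm thickness.
- rack: Open steel tray rack, fixed: 204 mm wide (y), 250 mm high, no floor or top plate. Origin: centre of its underside on the worktop; x is the slide-in direction (open front at -x). Three rail pairs; ledges 18 mm wide, guide flanges 178 mm apart and 18 mm high, from x = -69 (flared to -88) to the rear stops at +65 mm. A home pan has its origin above the rack's, its grip plate 150 mm in front.
- rails_low (a point): Lowest rail pair: point midway between the two ledges at their top surface, 80 mm above the worktop, where the pan's origin lies when home; axes as the rack.
- rails_mid (a point): Middle rail pair, ledge top 145 mm above the worktop; as rails_low.
- rails_high (a point): Highest rail pair, ledge top 210 mm above the worktop; as rails_low.
- turntable (a joint): Angle (rad) of the turntable, counter-clockwise from above. A grey disc 190 mm across, its top 21 mm above the worktop, turning freely (friction about 0.012 N m, no spring) about an upright axis at the midpoint of the two seats.
- seat_a (a point): Centre of one ring seat on the turntable's top surface, 55 mm from its axis: a raised steel ring, 54 mm inside diameter, 62 mm outside, 4 mm high; a jar stands inside it on the disc.
- seat_b (a point): Centre of the other, identical ring seat, on the opposite side of the axis.
- spice_red: Spice jar with a red cap, 45 mm diameter, 106 mm tall, 0.11 kg, standing on the sheet pan. Origin: centre of its underside, z up.
- spice_white: Spice jar with a white cap, 47 mm diameter, 98 mm tall, 0.11 kg, standing on the sheet pan. Origin: centre of its underside, z up. Either jar may go in either seat.
- bowl: Dark lacquered bowl, 154 mm across, 53 mm high. Origin: centre of its underside. The bowl, the tumbler and the bottle are bystanders: one of the three stands on the worktop inside the rack, the others behind the work.
- tumbler: Brushed steel tumbler, 70 mm diameter, 120 mm high. Origin: centre of its underside.
- bottle: White plastic bottle with a grey cap, 66 mm diameter, 180 mm high. Origin: centre of its underside.

How it is judged:
By the outcome, as a careful person would: the job done as asked, in the order asked, and still so for the second after the job is handed in, with the robot touching nothing.
It also fails if it takes over 64 s, if anything falls off the work surface, if the arm or the gripper's body presses on something with over 40 N, if the wrist force passes 120 N, or if a joint passes its speed limit or range.

### The arm

A 6-joint arm with a two-finger parallel gripper is mounted at the origin on a cart in front of the work surface, level with it; the furniture and walls round the work are solid. World frame = base frame: x ahead of the robot, y to its left, z up, the work surface at z = 0. Lengths are in m, angles in degrees, forces in N, time in s.
With the tool pointing down it reaches from about 0.375 to 0.9 m from the base axis. Payload 3.1 kg.
Tool frame: the origin (TCP) lies at the very end of the fingers, on their centre line; the grasp point (between the pads) lies 19 mm behind it; z points along the fingers, y is the line along which they close (so a half turn about z gives the same grasp; the last joint's range is limited). The gripper opens to 87 mm and grips with 3 to 60 N. Pads are 19 mm wide; open, the fingers measure 117 mm over their backs; the gripper's body (75 mm by 190 mm) begins 51 mm behind the grasp point.
Start: joints at [-87.233, 30.224, 82.088, -0, 67.689, -10.227], TCP at [0.141, -0.609, 0.223] pointing down, gripper open.
Joint ranges: [-176.69, 176.69], [-43.24, 126.21], [12.49, 139.97], [-82, 262], [0, 151.66], [-163.58, 163.58]. Speed limits (degrees/s): [159.86, 159.86, 180, 180, 180, 180].

### API

Orientations are given as a 3x3 rotation matrix whose columns are the frame's x, y, z axes.
In Python, from rig import bot gives the robot as it stands.
- The arm moves only by the tool move_arm, never from a script. Its argument "increments" is a list of rows, each an object with "xyz": the shift along the tool's x, y, z in mm, a list of three; "roll": the turn about the tool's z in rad; "grip": the opening in per cent of the stroke, from 0 (shut) to 100 (fully open). A call has 1 to 5 rows; each row shifts and turns the commanded pose from where the row before left it, along the tool's axes as they then stand; what a row does not reach is not made up. A row lasts 1/12 s, in which the tool goes at most 41.7 mm and 7.16 degrees, less where a joint would pass 70% of its speed; a pose out of reach is approached as far as the arm can. A call is refused whole if a number of a shift passes 41.7 or a number of a turn 0.125, either way. A call with a gripper value outside its range is refused whole. The fingers move at their own pace and stop on an object; the grip force is fixed at half the most. Time passes only in rows, so rows that do not move let the fingers close. It gives the time, the measured TCP pose, the force, the opening and the grip force at its end, in the units of the state.
- bot.read_state(): the state, without advancing time (a new reading comes with each control period).
- bot.capture(name): name is "scene" or "top" or "wrist"; returns (picture, depth): 400x640x3 uint8, red, green, blue; 400x640 float32, m along the optical axis (not along the pixel's ray), 0 where there is no reading.
- bot.camera_model(name): a dict with "intrinsics" (3x3 intrinsics, pixels), "rvec" (rotation vector, rad) and "tvec" (3), from world to camera coordinates, as OpenCV has them; the wrist camera has in their place "tool_from_camera" (4x4, takes a point from camera to tool coordinates, whose origin is the TCP and whose axes are the flange's). Camera axes: x right, y down, z forward; pixel columns grow to the right and rows downward; lengths in m; the calibration is good to about 2 mm. A picture is of the moment at which its call begins: read the wrist's pose just before it. camera_model takes no time and is no camera call.
- bot.hand_in(): hands the job in; it is judged then, once.
Trained networks look in the newest picture that a camera, given by its name, has taken for a name from the list of things; names that differ only in an ending like _2 or _b are one class to them, and where a whole thing is asked for, a point or a joint stands for the part that bears it (a point fixed in the world has none). Each returns a list of dicts, best first, with "conf" (0 to 1); they miss things now and then, are a little off and sometimes report something else, mostly with a low value. They report only what shows in the picture. A call takes as long as a camera call.
- bot.spot_in(label, camera): "at" ([x, y, z] in m, in the coordinates of the camera as it stood for that picture, good to about 4 mm: the middle of the surface that is visible of it).
- bot.trace(label, camera): "mask" (400x640 bool, what is visible of it).
The state is a dict: "time_s": time; "joint_positions": joint angles; "qvel": joint speeds; "tau": joint torques, N m; "position": TCP position; "tcp_rot": TCP orientation; "force": force on the tool from outside, world axes, zero at the start; "moment": the same for the moment, N m; "opening": opening from 0.0 (shut) to 1.0 (fully open); "grasp_force": force on a finger pad.
Only numpy, scipy, OpenCV 4.12 (cv2) and the standard library are available. Lean on these libraries where they do the work, as an engineer would, in place of code of your own. Each camera call takes 0.05 s, during which the arm holds its last target. There are 200 camera calls.

## Working session

There is one attempt and no reset: what is moved stays moved. The work goes in short steps, Python scripts to look and compute and a tool call to move; the robot and the scene stay as the last step left them, time stands still between calls to the robot, and variables do not carry over. Pictures are saved under pics/ and viewed, at most 12 in all, crops included, and the job is handed in when it is done.

Besides the shell and the picture viewer there is one more tool, called after ">>>" as a command line: name --argument value ..., lists and objects as JSON in quotes. move_arm: Moves the arm, as the interface text tells. Its arguments: {"type":"object","properties":{"increments":{"type":"array"}},"required":["increments"]}

```bash
ls; mkdir -p pics; cat > h.py <<'E'
import numpy as np, cv2
from rig import bot
def T(cam):
    m=bot.camera_model(cam); K=np.array(m["intrinsics"])
    if cam=="wrist":
        s=bot.read_state(); A=np.eye(4); A[:3,:3]=s["tcp_rot"]; A[:3,3]=s["position"]
        return K, A@np.array(m["tool_from_camera"])
    A=np.eye(4); A[:3,:3]=cv2.Rodrigues(np.array(m["rvec"],float))[0]; A[:3,3]=np.ravel(m["tvec"])
    return K,np.linalg.inv(A)
def cloud(depth,K,W):
    v,u=np.indices(depth.shape); z=depth
    P=np.stack([(u-K[0,2])/K[0,0]*z,(v-K[1,2])/K[1,1]*z,z],-1)
    return P@W[:3,:3].T+W[:3,3]
def shot(cam,name=None):
    K,W=T(cam); p,d=bot.capture(cam)
    if name: cv2.imwrite("pics/"+name,cv2.cvtColor(p,cv2.COLOR_RGB2BGR))
    P=cloud(d,K,W); P[d==0]=np.nan
    return p,P,W
E
python3 - <<'E'
from h import *
np.set_printoptions(precision=4,suppress=True)
for c in ["top","scene"]:
    p,P,W=shot(c,c+".png"); np.save(c+".npy",P)
    print(c,W[:3,3])
    for l in ["sheet","sheet_grip","rack","turntable","seat_a","spice_red","spice_white","bowl","tumbler","bottle"]:
        for r in bot.spot_in(l,c)[:2]:
            print(l,round(r["conf"],2),W[:3,:3]@r["at"]+W[:3,3])
print(bot.read_state())
E
```

```text
pics
top [0.3727 0.0717 1.2092]
sheet 0.85 [0.5375 0.0518 0.0019]
sheet_grip 0.73 [0.5376 0.0524 0.0048]
sheet_grip 0.7 [0.5822 0.0879 0.106 ]
rack 0.7 [ 0.7497 -0.2771  0.1939]
rack 0.69 [0.5402 0.0507 0.0004]
turntable 0.59 [0.4607 0.2773 0.0239]
seat_a 0.92 [0.4651 0.2788 0.0209]
spice_red 0.83 [0.5679 0.0082 0.1124]
spice_white 0.64 [0.5815 0.0891 0.1016]
bowl 0.67 [0.7244 0.3424 0.0205]
bowl 0.41 [ 0.7473 -0.274   0.1908]
tumbler 0.61 [0.7889 0.1315 0.0615]
tumbler 0.37 [0.5818 0.0854 0.1028]
bottle 0.96 [ 0.7279 -0.1847  0.1159]
scene [0.0807 0.9317 1.1079]
sheet 0.84 [0.5296 0.06   0.001 ]
sheet_grip 0.66 [0.5282 0.0617 0.0033]
rack 0.88 [ 0.7374 -0.1917  0.1581]
turntable 0.72 [0.5864 0.1061 0.0722]
turntable 0.69 [ 0.7386 -0.1792  0.0893]
seat_a 0.91 [0.4638 0.2847 0.0199]
spice_red 0.84 [0.5679 0.0169 0.0763]
spice_white 0.96 [0.5827 0.1014 0.0743]
spice_white 0.49 [0.4605 0.2876 0.0243]
bowl 0.75 [0.7332 0.3186 0.0219]
tumbler 0.68 [0.7606 0.1408 0.0772]
bottle 0.92 [ 0.7392 -0.1787  0.0895]
bottle 0.31 [0.7627 0.1423 0.0794]
{'time_s': 1.1, 'joint_positions': array([-87.2347,  30.2225,  82.0876,   0.0014,  67.6901, -10.2263]), 'qvel': array([-0.0161,  0.0289,  0.1092, -0.037 , -0.0112, -0.0111]), 'tau': array([ -0.0009, -44.0026, -17.6988,   0.0634,   0.0504,  -0.    ]), 'position': array([ 0.1405, -0.609 ,  0.2226]), 'tcp_rot': array([[ 0.9744,  0.2248,  0.    ],
       [ 0.2248, -0.9744,  0.    ],
       [ 0.    ,  0.    , -1.    ]]), 'force': array([-0.0173, -0.3667,  0.0205]), 'moment': array([0.0289, 0.0113, 0.0098]), 'grasp_force': 0.0, 'opening': 0.9959537221065353}
```

View pics/top.png

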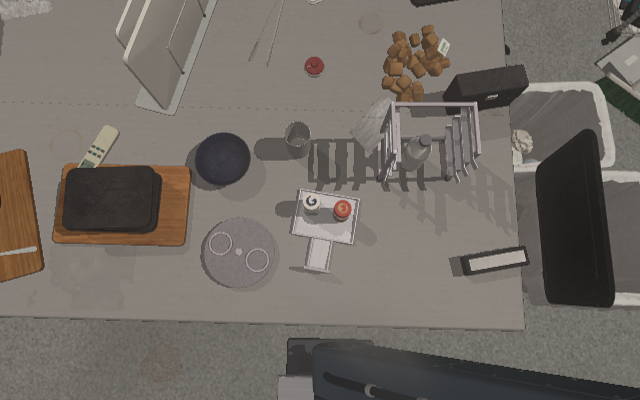

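View pics/scene.png

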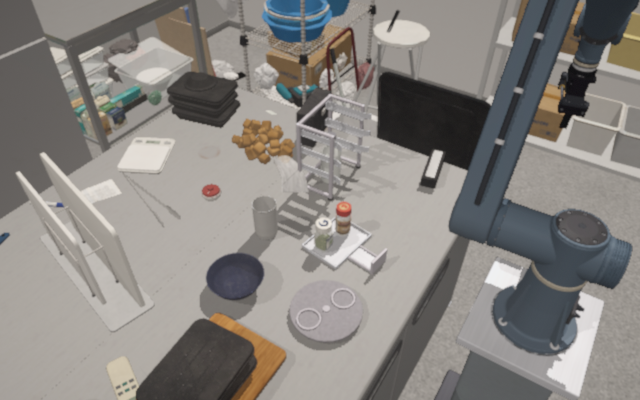

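The pictures show the bottle inside the rack at about (420,150) in the top view, so the pan goes on the high rails. The pan is at (325,215) with the white jar at (312,203) and the red jar at (342,209). The seats are at (220,243) and (257,260). Next I measure exact positions and yaws from the point cloud.

```bash
python3 - <<'E'
from h import *
np.set_printoptions(precision=4,suppress=True)
P=np.load("top.npy"); S=np.load("scene.npy"); img=cv2.imread("pics/top.png")
print("nan frac",np.isnan(P[...,0]).mean())
def reg(A,x0,x1,y0,y1,z0,z1):
    Q=A.reshape(-1,3); m=(Q[:,0]>x0)&(Q[:,0]<x1)&(Q[:,1]>y0)&(Q[:,1]<y1)&(Q[:,2]>z0)&(Q[:,2]<z1); return Q[m]
for A,n in((P,"top"),(S,"scene")):
    print(n,"table z",np.median(reg(A,.35,.45,-.1,.1,-.05,.05)[:,2]))
    for l,x,y,z0 in(("red",.568,.012,.095),("white",.582,.093,.09)):
        q=reg(A,x-.035,x+.035,y-.035,y+.035,z0,.13); print(l,len(q),q.mean(0),cv2.minEnclosingCircle(q[:,:2].astype(np.float32)),np.percentile(q[:,2],[50,95]))
    q=reg(A,.34,.6,.15,.40,.014,.04); print("tt",len(q),cv2.minEnclosingCircle(q[:,:2].astype(np.float32)),np.median(q[:,2]))
    q=reg(A,.38,.56,.0,.15,.035,.06); print("plate",len(q),q.mean(0),cv2.minAreaRect(q[:,:2].astype(np.float32)))
    q=reg(A,.45,.68,-.08,.17,.007,.016); print("rim",len(q),cv2.minAreaRect(q[:,:2].astype(np.float32)))
    q=reg(A,.6,.95,-.40,-.05,.238,.262); print("racktop",len(q),cv2.minAreaRect(q[:,:2].astype(np.float32)))
    q=reg(A,.6,.95,-.40,-.05,.20,.222); print("rail high",len(q),cv2.minAreaRect(q[:,:2].astype(np.float32)))
c=img[85:300,195:490]; cv2.imwrite("pics/crop.png",cv2.resize(c,None,fx=2.7,fy=2.7,interpolation=cv2.INTER_CUBIC))
E
```

```text
nan frac 0.00387109375
top table z 4.092426236634861e-05
red 249 [0.5736 0.0065 0.1091] ((0.574139416217804, 0.005701135378330946), 0.022885996848344803) [0.1099 0.1133]
white 247 [0.5919 0.0867 0.1013] ((0.592605710029602, 0.08687569200992584), 0.02320517785847187) [0.1016 0.1051]
tt 3860 ((0.4647791385650635, 0.2791544795036316), 0.09542474895715714) 0.021117719481935526
plate 103 [0.4399 0.0603 0.0504] ((0.48932069540023804, 0.05218098312616348), (0.06792200356721878, 0.15040335059165955), 76.86988067626953)
rim 567 ((0.5514006614685059, 0.04837014526128769), (0.20747491717338562, 0.2077912986278534), 85.67931365966797)
racktop 929 ((0.7455446124076843, -0.1991492509841919), (0.12880007922649384, 0.2045137733221054), 1.2621479034423828)
rail high 744 ((0.7310921549797058, -0.19906097650527954), (0.1545228213071823, 0.20426034927368164), 1.497155785560608)
scene table z 0.0006587563335871405
red 185 [0.5747 0.01   0.1075] ((0.5748657584190369, 0.005269225686788559), 0.025544725358486176) [0.1092 0.113 ]
white 192 [0.5931 0.0907 0.1006] ((0.5944231748580933, 0.08778383582830429), 0.025056418031454086) [0.1017 0.1058]
tt 3576 ((0.4661555886268616, 0.27993741631507874), 0.097370944917202) 0.02143782467408384
plate 137 [0.4511 0.0587 0.0474] ((0.49077799916267395, 0.0539507158100605), (0.07058719545602798, 0.1512782871723175), 77.59187316894531)
rim 526 ((0.5522875785827637, 0.05100199580192566), (0.20458200573921204, 0.21327710151672363), 0.2620949149131775)
racktop 483 ((0.7478815913200378, -0.19891269505023956), (0.13196690380573273, 0.21370472013950348), 1.2029554843902588)
rail high 506 ((0.7339688539505005, -0.1964569389820099), (0.15591663122177124, 0.20375926792621613), 1.8537369966506958)
```

View pics/crop.png

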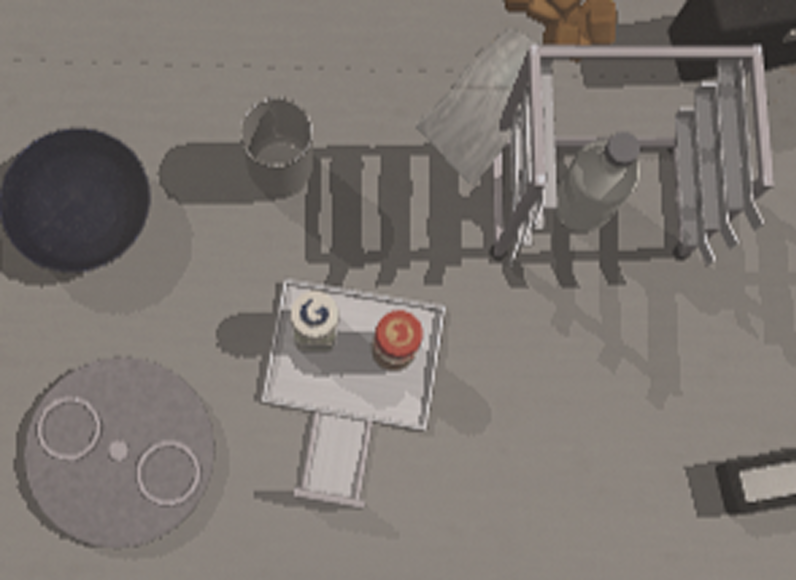

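```bash
python3 - <<'E'
from h import *
np.set_printoptions(precision=4,suppress=True)
P=np.load("top.npy"); S=np.load("scene.npy")
for n,A in(("top",P),("scene",S)):
    img=cv2.imread(f"pics/{n}.png"); g=cv2.cvtColor(img,cv2.COLOR_BGR2GRAY).astype(float)
    # seats: bright pixels on disc
    c=np.array([.4655,.2795]); r=np.hypot(A[...,0]-c[0],A[...,1]-c[1])
    disc=(r<.09)&(abs(A[...,2]-.023)<.012)
    ring=disc&(g>np.median(g[disc])+18)&(r>.015); Q=A[ring][:,:2]
    w=np.empty(0); best=[]
    for i in range(0,180,1):
        d=np.array([np.cos(np.radians(i)),np.sin(np.radians(i))])*.055
        for dx in np.arange(-.006,.0061,.002):
            for dy in np.arange(-.006,.0061,.002):
                o=c+[dx,dy]; e=np.minimum(abs(np.hypot(*(Q-o-d).T)-.029),abs(np.hypot(*(Q-o+d).T)-.029))
                best.append((np.minimum(e,.006).mean(),i,*o))
    b=min(best); d=np.array([np.cos(np.radians(b[1])),np.sin(np.radians(b[1]))])*.055
    print(n,len(Q),b,"seats",np.array(b[2:])+d,np.array(b[2:])-d)
    # pan: points above table, fit model yaw/centre by maximizing coverage of plan-view outline
    Q=A.reshape(-1,3); Q=Q[(Q[:,2]>.003)&(Q[:,2]<.056)&(Q[:,0]>.38)&(Q[:,0]<.7)&(Q[:,1]>-.1)&(Q[:,1]<.17)]
    for jx,jy in((.574,.0057),(.593,.087)): Q=Q[(np.hypot(Q[:,0]-jx,Q[:,1]-jy)>.03)|(Q[:,2]<.014)]
    from scipy.optimize import minimize
    def sd(q,cx,cy,hx,hy):
        a=abs(q-[cx,cy])-[hx,hy]; return np.linalg.norm(np.maximum(a,0),axis=1)+np.minimum(a.max(1),0)
    ext=Q[:,:2]
    def loss(p):
        R=np.array([[np.cos(p[2]),-np.sin(p[2])],[np.sin(p[2]),np.cos(p[2])]])
        q=(ext-p[:2])@R
        s=np.minimum(np.minimum(sd(q,0,0,.065,.085),sd(q,-.1075,0,.0425,.030)),sd(q,-.150,0,.004,.035))
        return np.minimum(np.maximum(s,0),.008).sum()
    res=min((minimize(loss,[.55,.045,y],method="Nelder-Mead",options=dict(xatol=1e-5,fatol=1e-6,maxiter=2000)) for y in np.radians([-14,-10,-6,10])),key=lambda r:r.fun)
    p=res.x; g=p[:2]-.15*np.array([np.cos(p[2]),np.sin(p[2])])
    print("pan",len(ext),p[:2],np.degrees(p[2]),res.fun/len(ext),"grip",g)
    q=Q[(Q[:,2]>.047)]; print("plate top",q.mean(0),cv2.minAreaRect(q[:,:2].astype(np.float32)))
E
```

```text
top 194 (np.float64(0.0011349405466925002), 68, np.float64(0.4655), np.float64(0.2795)) seats [0.4861 0.3305] [0.4449 0.2285]
pan 2695 [0.5701 0.0467] -8.083423746877516 0.00179391965975747 grip [0.4216 0.0678]
plate top [0.4324 0.0624 0.0517] ((0.5374061465263367, -0.02131720632314682), (0.06019384786486626, 0.3285600543022156), 52.027931213378906)
scene 180 (np.float64(0.0014672352376432793), 68, np.float64(0.4675), np.float64(0.2795)) seats [0.4881 0.3305] [0.4469 0.2285]
pan 2120 [0.571  0.0475] -8.911635939429063 0.002169845617374951 grip [0.4228 0.0707]
plate top [0.4475 0.0532 0.0515] ((0.5399553179740906, -0.020990312099456787), (0.06161576136946678, 0.3360377848148346), 52.664798736572266)
```

>>> move_arm --increments '[{"xyz": [0,0,0],"roll": 0.122,"grip": 100},{"xyz": [0,0,0],"roll": 0.122,"grip": 100},{"xyz": [0,0,0],"roll": 0.122,"grip": 100},{"xyz": [0,0,0],"roll": 0.122,"grip": 100},{"xyz": [0,0,0],"roll": 0.122,"grip": 100}]'

```text
time_s: 1.52
position: [0.1406, -0.609, 0.2225]
tcp_rot: [[0.925, -0.38, 0.0], [-0.38, -0.925, 0.0], [0.0, -0.0, -1.0]]
force: [0.6, -0.2, -0.0]
opening: 1.0
grasp_force: 0.0
```

>>> move_arm --increments '[{"xyz": [4,-20,0],"roll": 0,"grip": 80},{"xyz": [7.6,-38.8,0],"roll": 0,"grip": 80},{"xyz": [7.6,-38.8,0],"roll": 0,"grip": 80},{"xyz": [7.6,-38.8,0],"roll": 0,"grip": 80},{"xyz": [7.6,-38.8,0],"roll": 0,"grip": 80}]'

```text
time_s: 1.93
position: [0.2385, -0.4579, 0.2226]
tcp_rot: [[0.927, -0.375, 0.0], [-0.375, -0.927, -0.0], [0.0, 0.0, -1.0]]
force: [-0.1, -0.1, -0.6]
opening: 0.811
grasp_force: 0.0
```

>>> move_arm --increments '[{"xyz": [7.6,-38.8,0],"roll": 0,"grip": 80},{"xyz": [7.6,-38.8,0],"roll": 0,"grip": 80},{"xyz": [7.6,-38.8,0],"roll": 0,"grip": 80},{"xyz": [7.6,-38.8,0],"roll": 0,"grip": 80},{"xyz": [7.6,-38.8,0],"roll": 0,"grip": 80}]'

```text
time_s: 2.35
position: [0.3465, -0.2921, 0.2229]
tcp_rot: [[0.927, -0.374, 0.001], [-0.374, -0.927, -0.001], [0.001, 0.0, -1.0]]
force: [1.2, -0.6, 0.6]
opening: 0.801
grasp_force: 0.0
```

>>> move_arm --increments '[{"xyz": [7.6,-38.8,0],"roll": 0,"grip": 80},{"xyz": [7.6,-38.8,0],"roll": 0,"grip": 80},{"xyz": [7.6,-38.8,0],"roll": 0,"grip": 80},{"xyz": [7.6,-38.8,0],"roll": 0,"grip": 80},{"xyz": [7.6,-38.8,0],"roll": 0,"grip": 80}]'

```text
time_s: 2.77
position: [0.4544, -0.1262, 0.2229]
tcp_rot: [[0.927, -0.374, 0.001], [-0.374, -0.927, -0.0], [0.001, 0.0, -1.0]]
force: [-0.4, -0.5, -0.1]
opening: 0.798
grasp_force: 0.0
```

>>> move_arm --increments '[{"xyz": [7.6,-38.8,0],"roll": 0,"grip": 80},{"xyz": [7.6,-38.8,0],"roll": 0,"grip": 80},{"xyz": [7.6,-38.8,0],"roll": 0,"grip": 80},{"xyz": [4,-20,0],"roll": 0,"grip": 80},{"xyz": [0,0,0],"roll": 0,"grip": 80}]'

```text
time_s: 3.18
position: [0.5318, -0.0079, 0.2228]
tcp_rot: [[0.929, -0.369, 0.003], [-0.369, -0.929, 0.001], [0.002, -0.002, -1.0]]
force: [0.3, 0.5, -0.8]
opening: 0.803
grasp_force: 0.0
```

```bash
python3 - <<'E'
from h import *
np.set_printoptions(precision=4,suppress=True)
print(bot.read_state()["position"],bot.camera_model("wrist"))
p,A,W=shot("wrist","w1.png"); print(W)
def reg(x0,x1,y0,y1,z0,z1):
    Q=A.reshape(-1,3); m=(Q[:,0]>x0)&(Q[:,0]<x1)&(Q[:,1]>y0)&(Q[:,1]<y1)&(Q[:,2]>z0)&(Q[:,2]<z1); return Q[m]
for l,x,y,z0 in(("red",.574,.006,.1),("white",.593,.087,.092)):
    q=reg(x-.04,x+.04,y-.04,y+.04,z0,.13)
    print(l,len(q),cv2.minEnclosingCircle(q[:,:2].astype(np.float32)) if len(q) else 0,q[:,2].mean() if len(q) else 0)
E
```

```text
[ 0.5318 -0.0079  0.2228] {'intrinsics': array([[278.7882,   0.    , 321.4933],
       [  0.    , 278.7882, 201.5303],
       [  0.    ,   0.    ,   1.    ]]), 'tool_from_camera': array([[-0.0007, -0.965 , -0.2622,  0.0705],
       [ 1.    , -0.0009,  0.0007, -0.0012],
       [-0.0009, -0.2622,  0.965 , -0.1624],
       [ 0.    ,  0.    ,  0.    ,  1.    ]])}
[[-0.3698 -0.8972 -0.2413  0.5973]
 [-0.9291  0.3569  0.097  -0.0329]
 [-0.0009  0.26   -0.9656  0.3854]
 [ 0.      0.      0.      1.    ]]
red 1583 ((0.5759471654891968, 0.0059472499415278435), 0.022467467933893204) 0.11021356154035933
white 1626 ((0.593684196472168, 0.08669573068618774), 0.023277416825294495) 0.10161417982047453
```

View pics/w1.png

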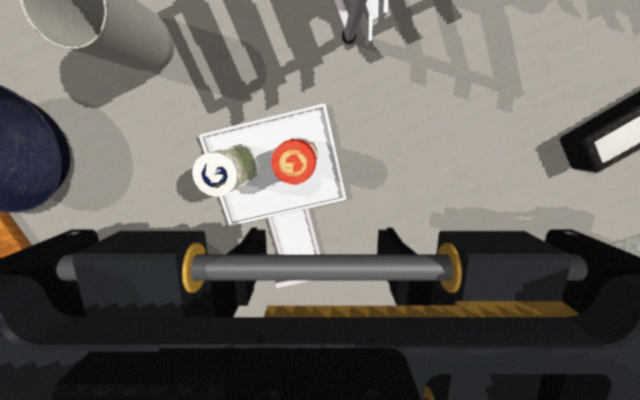

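>>> move_arm --increments '[{"xyz": [18,-16,10],"roll": 0,"grip": 76},{"xyz": [17,-15,20],"roll": 0,"grip": 76},{"xyz": [0,0,20],"roll": 0,"grip": 76},{"xyz": [0,0,10],"roll": 0,"grip": 76},{"xyz": [0,0,0],"roll": 0,"grip": 76}]'

```text
time_s: 3.65
position: [0.5705, 0.0036, 0.1599]
tcp_rot: [[0.927, -0.375, -0.007], [-0.375, -0.927, 0.001], [-0.007, 0.002, -1.0]]
force: [-0.3, -0.2, -0.0]
opening: 0.763
grasp_force: 0.0
```

>>> move_arm --increments '[{"xyz": [1,-3,20],"roll": 0,"grip": 76},{"xyz": [0,0,30],"roll": 0,"grip": 76},{"xyz": [0,0,30],"roll": 0,"grip": 76},{"xyz": [0,0,18],"roll": 0,"grip": 76},{"xyz": [0,0,7],"roll": 0,"grip": 76}]'

```text
time_s: 4.07
position: [0.5732, 0.006, 0.0559]
tcp_rot: [[0.927, -0.375, -0.005], [-0.375, -0.927, 0.001], [-0.005, 0.001, -1.0]]
force: [-0.4, -0.0, -0.6]
opening: 0.761
grasp_force: 0.0
```

>>> move_arm --increments '[{"xyz": [0,0,0],"roll": 0,"grip": 76},{"xyz": [0,0,0],"roll": 0,"grip": 76}]'

```text
time_s: 4.23
position: [0.5759, 0.006, 0.0586]
tcp_rot: [[0.927, -0.375, 0.001], [-0.375, -0.927, -0.0], [0.001, -0.0, -1.0]]
force: [0.5, 0.6, -0.0]
opening: 0.762
grasp_force: 0.0
```

>>> move_arm --increments '[{"xyz": [0,0,2],"roll": 0,"grip": 20},{"xyz": [0,0,0],"roll": 0,"grip": 20},{"xyz": [0,0,0],"roll": 0,"grip": 20},{"xyz": [0,0,0],"roll": 0,"grip": 20},{"xyz": [0,0,0],"roll": 0,"grip": 20}]'

```text
time_s: 4.65
position: [0.576, 0.0066, 0.0563]
tcp_rot: [[0.928, -0.374, 0.001], [-0.374, -0.928, -0.0], [0.001, -0.0, -1.0]]
force: [-0.0, 0.8, 3.8]
opening: 0.504
grasp_force: 29.9
```

>>> move_arm --increments '[{"xyz": [0,0,-20],"roll": 0,"grip": 20},{"xyz": [0,0,-40],"roll": 0,"grip": 20},{"xyz": [0,0,-40],"roll": 0,"grip": 20},{"xyz": [0,0,-30],"roll": 0,"grip": 20},{"xyz": [-10,-13,-10],"roll": 0,"grip": 20}]'

```text
time_s: 5.07
position: [0.5754, 0.02, 0.201]
tcp_rot: [[0.927, -0.376, 0.012], [-0.376, -0.927, -0.003], [0.012, -0.001, -1.0]]
force: [0.3, -0.1, -1.0]
opening: 0.505
grasp_force: 29.9
```

>>> move_arm --increments '[{"xyz": [-22,-29,0],"roll": 0,"grip": 20},{"xyz": [-25,-32,0],"roll": 0,"grip": 20},{"xyz": [-25,-32,0],"roll": 0,"grip": 20},{"xyz": [-25,-32,0],"roll": 0,"grip": 20},{"xyz": [-25,-32,0],"roll": 0,"grip": 20}]'

```text
time_s: 5.48
position: [0.5155, 0.2152, 0.1956]
tcp_rot: [[0.927, -0.374, -0.0], [-0.374, -0.927, 0.0], [-0.0, 0.0, -1.0]]
force: [0.5, 0.4, -0.7]
opening: 0.503
grasp_force: 29.9
```

>>> move_arm --increments '[{"xyz": [-25,-33,0],"roll": 0,"grip": 20},{"xyz": [-25,-33,0],"roll": 0,"grip": 20},{"xyz": [-15,-20,0],"roll": 0,"grip": 20},{"xyz": [-7,-11,0],"roll": 0,"grip": 20},{"xyz": [0,0,0],"roll": 0,"grip": 20}]'

```text
time_s: 5.9
position: [0.485, 0.3331, 0.1954]
tcp_rot: [[0.929, -0.37, -0.0], [-0.37, -0.929, 0.001], [-0.0, -0.001, -1.0]]
force: [-0.4, 0.3, -1.0]
opening: 0.51
grasp_force: 29.9
```

>>> move_arm --increments '[{"xyz": [0,0,0],"roll": 0,"grip": 20},{"xyz": [0,0,0],"roll": 0,"grip": 20}]'

```text
time_s: 6.07
position: [0.4864, 0.3292, 0.1953]
tcp_rot: [[0.927, -0.375, -0.0], [-0.375, -0.927, -0.001], [-0.0, 0.001, -1.0]]
force: [-0.2, -0.8, -0.9]
opening: 0.501
grasp_force: 29.9
```

```bash
python3 - <<'E'
from h import *
np.set_printoptions(precision=4,suppress=True)
p,A,W=shot("wrist","w2.png"); print(bot.read_state()["position"],bot.read_state()["tcp_rot"])
g=cv2.cvtColor(p,cv2.COLOR_RGB2GRAY).astype(float)
c=np.array([.466,.2795]); r=np.hypot(A[...,0]-c[0],A[...,1]-c[1])
disc=(r<.1)&(A[...,2]>.012)&(A[...,2]<.032); print(disc.sum(),np.median(A[disc][:,2]))
ring=disc&(r<.09)&(r>.015)&(A[...,2]>.0235); print(ring.sum()); np.save("w2.npy",A)
for l in ("seat_a","turntable"):
    for R in bot.trace(l,"wrist")[:3]:
        Q=A[R["mask"]]; Q=Q[~np.isnan(Q[:,0])]; print(l,round(R["conf"],2),len(Q),np.median(Q,0),cv2.minEnclosingCircle(Q[:,:2].astype(np.float32)))
E
```

```text
[0.4866 0.3289 0.1954] [[ 0.9268 -0.3756 -0.0004]
 [-0.3756 -0.9268 -0.0009]
 [-0.0001  0.001  -1.    ]]
14499 0.021385907286750883
886
seat_a 0.91 14416 [0.4859 0.2642 0.0214] ((0.46135836839675903, 0.27579715847969055), 0.09968544542789459)
seat_a 0.27 6712 [0.6847 0.3591 0.0226] ((0.6921514272689819, 0.34407326579093933), 0.07192475348711014)
turntable 0.7 14480 [0.4858 0.2641 0.0214] ((0.4625146985054016, 0.27459338307380676), 0.0999884381890297)
```

View pics/w2.png

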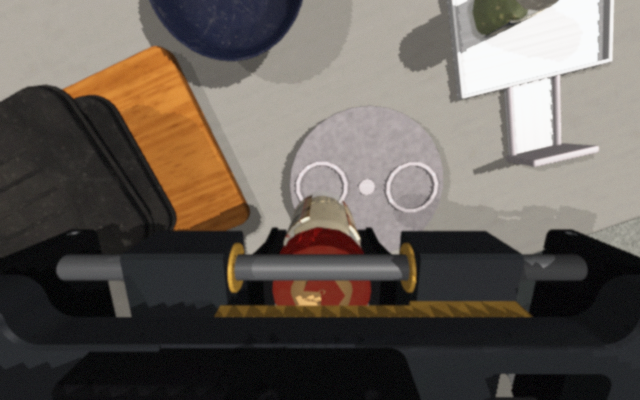

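```bash
python3 - <<'E'
from h import *
K,W=T("wrist"); g=cv2.cvtColor(cv2.imread("pics/w2.png"),cv2.COLOR_BGR2GRAY)
v,u=np.indices(g.shape); d=np.stack([(u-K[0,2])/K[0,0],(v-K[1,2])/K[1,1],np.ones(g.shape)],-1)@W[:3,:3].T
A=W[:3,3]+d*((.024-W[2,3])/d[...,2])[...,None]
r=np.hypot(A[...,0]-.466,A[...,1]-.2795)
m=(r<.092)&(r>.015)&(v<222); m&=g>np.median(g[m])+35; 
q=A[m][:,:2]; print(len(q))
hub=(r<.014)&(g>np.median(g[r<.03])+20); print("hub",A[hub].mean(0),hub.sum())
from scipy.optimize import minimize
def f(p):
    e=p[:2]; dd=.055*np.array([np.cos(p[2]),np.sin(p[2])])
    return np.minimum(np.minimum(abs(np.hypot(*(q-e-dd).T)-.029),abs(np.hypot(*(q-e+dd).T)-.029)),.005).mean()
b=min((minimize(f,[.466,.2795,np.radians(a)],method="Nelder-Mead") for a in(60,66,72)),key=lambda r:r.fun)
dd=.055*np.array([np.cos(b.x[2]),np.sin(b.x[2])]); print(b.fun,b.x[:2],np.degrees(b.x[2]),b.x[:2]+dd,b.x[:2]-dd)
E
```

```text
599
hub [0.4650418  0.27912075 0.024     ] 193
0.0010027308387794347 [0.46480329 0.27918068] 67.49550840175085 [0.48585486 0.3299924 ] [0.44375172 0.22836895]
```

>>> move_arm --increments '[{"xyz": [-1,-1,20],"roll": 0,"grip": 20},{"xyz": [0,0,35],"roll": 0,"grip": 20},{"xyz": [0,0,30],"roll": 0,"grip": 20},{"xyz": [0,0,15],"roll": 0,"grip": 20},{"xyz": [0,0,8],"roll": 0,"grip": 20}]'

```text
time_s: 6.63
position: [0.4844, 0.3299, 0.0849]
tcp_rot: [[0.927, -0.376, -0.005], [-0.376, -0.927, -0.002], [-0.004, 0.004, -1.0]]
force: [-0.3, -0.4, -1.8]
opening: 0.503
grasp_force: 29.9
```

>>> move_arm --increments '[{"xyz": [0,0,3],"roll": 0,"grip": 20},{"xyz": [0,0,0],"roll": 0,"grip": 20},{"xyz": [0,0,0],"roll": 0,"grip": 20},{"xyz": [0,0,0],"roll": 0,"grip": 20}]'

```text
time_s: 6.97
position: [0.4868, 0.3322, 0.086]
tcp_rot: [[0.927, -0.374, 0.003], [-0.374, -0.927, 0.001], [0.002, -0.002, -1.0]]
force: [0.5, -0.1, 0.3]
opening: 0.505
grasp_force: 29.9
```

>>> move_arm --increments '[{"xyz": [0,0,3],"roll": 0,"grip": 20},{"xyz": [0,0,2],"roll": 0,"grip": 20},{"xyz": [0,0,2],"roll": 0,"grip": 20},{"xyz": [0,0,0],"roll": 0,"grip": 20},{"xyz": [0,0,0],"roll": 0,"grip": 20}]'

```text
time_s: 7.38
position: [0.4854, 0.3319, 0.0774]
tcp_rot: [[0.928, -0.374, -0.0], [-0.374, -0.928, -0.0], [-0.0, 0.0, -1.0]]
force: [-0.2, -0.1, -1.0]
opening: 0.505
grasp_force: 29.9
```

```bash
python3 - <<'E'
from h import *
np.set_printoptions(precision=4,suppress=True)
p,A,W=shot("wrist"); print(bot.read_state()["position"],bot.read_state()["force"],bot.read_state()["tcp_rot"][:,2])
p,A,W=shot("scene","s2.png"); cv2.imwrite("pics/s2c.png",cv2.resize(cv2.cvtColor(p,cv2.COLOR_RGB2BGR)[220:360,260:400],None,fx=4,fy=4))
print(bot.read_state()["position"],bot.read_state()["force"])
E
```

```text
[0.4855 0.3319 0.0775] [ 0.5053  0.2106 -1.5443] [-0.0001 -0.     -1.    ]
[0.4856 0.332  0.0776] [-0.3467 -0.0284 -1.1299]
```

View pics/s2c.png

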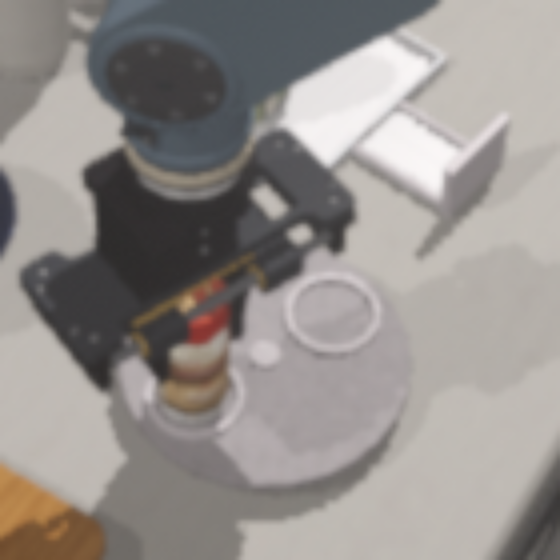

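>>> move_arm --increments '[{"xyz": [1,1.5,0],"roll": 0,"grip": 20},{"xyz": [0,0,1],"roll": 0,"grip": 20},{"xyz": [0,0,1],"roll": 0,"grip": 20},{"xyz": [0,0,1],"roll": 0,"grip": 20},{"xyz": [0,0,0],"roll": 0,"grip": 20}]'

```text
time_s: 7.9
position: [0.4858, 0.33, 0.0743]
tcp_rot: [[0.927, -0.374, -0.0], [-0.374, -0.927, -0.0], [-0.0, 0.0, -1.0]]
force: [-0.4, -0.8, -1.1]
opening: 0.505
grasp_force: 29.9
```

>>> move_arm --increments '[{"xyz": [0,0,0.5],"roll": 0,"grip": 20},{"xyz": [0,0,0],"roll": 0,"grip": 20},{"xyz": [0,0,0],"roll": 0,"grip": 54},{"xyz": [0,0,0],"roll": 0,"grip": 57},{"xyz": [0,0,0],"roll": 0,"grip": 65}]'

```text
time_s: 8.32
position: [0.4862, 0.3302, 0.0743]
tcp_rot: [[0.927, -0.374, 0.001], [-0.374, -0.927, 0.0], [0.0, -0.0, -1.0]]
force: [-0.4, 0.9, 0.2]
opening: 0.585
grasp_force: 0.0
```

>>> move_arm --increments '[{"xyz": [0,0,0],"roll": 0,"grip": 76},{"xyz": [0,0,0],"roll": 0,"grip": 76},{"xyz": [0,0,-10],"roll": 0,"grip": 76},{"xyz": [0,0,-35],"roll": 0,"grip": 76},{"xyz": [0,0,-38],"roll": 0,"grip": 76}]'

```text
time_s: 8.73
position: [0.4842, 0.3293, 0.1564]
tcp_rot: [[0.927, -0.374, -0.005], [-0.374, -0.927, -0.002], [-0.004, 0.004, -1.0]]
force: [1.0, 0.1, 0.9]
opening: 0.753
grasp_force: 0.0
```

>>> move_arm --increments '[{"xyz": [0,0,-38],"roll": 0,"grip": 76},{"xyz": [0,0,-20],"roll": 0,"grip": 76}]'

```text
time_s: 8.9
position: [0.4879, 0.3311, 0.2205]
tcp_rot: [[0.928, -0.374, 0.007], [-0.374, -0.928, 0.003], [0.005, -0.006, -1.0]]
force: [0.5, 0.6, 0.7]
opening: 0.76
grasp_force: 0.0
```

>>> move_arm --increments '[{"xyz": [16,15,0],"roll": 0,"grip": 76},{"xyz": [28,27,0],"roll": 0,"grip": 76},{"xyz": [28,27,0],"roll": 0,"grip": 76},{"xyz": [28,27,0],"roll": 0,"grip": 76},{"xyz": [28,27,0],"roll": 0,"grip": 76}]'

```text
time_s: 9.32
position: [0.559, 0.1668, 0.2162]
tcp_rot: [[0.928, -0.373, 0.001], [-0.373, -0.928, 0.0], [0.001, -0.001, -1.0]]
force: [0.2, -0.2, -0.4]
opening: 0.761
grasp_force: 0.0
```

>>> move_arm --increments '[{"xyz": [28,27,0],"roll": 0,"grip": 76},{"xyz": [23,23,0],"roll": 0,"grip": 76},{"xyz": [12,12,20],"roll": 0,"grip": 76},{"xyz": [0,0,20],"roll": 0,"grip": 76},{"xyz": [0,0,10],"roll": 0,"grip": 76}]'

```text
time_s: 9.73
position: [0.5933, 0.0855, 0.1639]
tcp_rot: [[0.926, -0.377, -0.002], [-0.377, -0.926, 0.0], [-0.002, 0.001, -1.0]]
force: [-0.3, 0.4, -0.3]
opening: 0.755
grasp_force: 0.0
```

>>> move_arm --increments '[{"xyz": [0,0,0],"roll": 0,"grip": 76},{"xyz": [0,0,0],"roll": 0,"grip": 76},{"xyz": [0,0,0],"roll": 0,"grip": 76}]'

```text
time_s: 9.98
position: [0.5943, 0.0879, 0.1662]
tcp_rot: [[0.928, -0.373, 0.002], [-0.373, -0.928, 0.0], [0.002, -0.001, -1.0]]
force: [0.7, 0.6, 0.3]
opening: 0.759
grasp_force: 0.0
```

```bash
python3 - <<'E'
from h import *
np.set_printoptions(precision=4,suppress=True)
p,A,W=shot("top","t2.png"); s=bot.read_state(); print(s["position"],s["tcp_rot"][:,0])
def reg(x0,x1,y0,y1,z0,z1):
    Q=A.reshape(-1,3); m=(Q[:,0]>x0)&(Q[:,0]<x1)&(Q[:,1]>y0)&(Q[:,1]<y1)&(Q[:,2]>z0)&(Q[:,2]<z1); return Q[m]
q=reg(.43,.53,.28,.38,.11,.135); print("red",len(q),cv2.minEnclosingCircle(q[:,:2].astype(np.float32)),np.median(q[:,2]))
E
```

```text
[0.5945 0.088  0.1664] [ 0.928  -0.3726  0.0021]
red 278 ((0.48567676544189453, 0.3295949101448059), 0.022721754387021065) 0.12703584325202355
```

>>> move_arm --increments '[{"xyz": [0,1,20],"roll": 0,"grip": 76},{"xyz": [0,0,35],"roll": 0,"grip": 76},{"xyz": [0,0,32],"roll": 0,"grip": 76},{"xyz": [0,0,18],"roll": 0,"grip": 76},{"xyz": [0,0,8],"roll": 0,"grip": 76}]'

```text
time_s: 10.45
position: [0.5921, 0.0869, 0.0502]
tcp_rot: [[0.928, -0.373, -0.003], [-0.373, -0.928, 0.0], [-0.003, 0.001, -1.0]]
force: [-0.4, -0.0, 0.6]
opening: 0.757
grasp_force: 0.0
```

>>> move_arm --increments '[{"xyz": [0,0,0],"roll": 0,"grip": 76},{"xyz": [0,0,0],"roll": 0,"grip": 76},{"xyz": [0,0,0],"roll": 0,"grip": 76}]'

```text
time_s: 10.7
position: [0.5951, 0.0864, 0.0539]
tcp_rot: [[0.928, -0.373, 0.004], [-0.373, -0.928, -0.0], [0.004, -0.001, -1.0]]
force: [-0.5, 0.4, 0.0]
opening: 0.759
grasp_force: 0.0
```

>>> move_arm --increments '[{"xyz": [0,0,0],"roll": 0,"grip": 20},{"xyz": [0,0,0],"roll": 0,"grip": 20},{"xyz": [0,0,0],"roll": 0,"grip": 20},{"xyz": [0,0,0],"roll": 0,"grip": 20},{"xyz": [0,0,0],"roll": 0,"grip": 20}]'

```text
time_s: 11.12
position: [0.594, 0.0861, 0.053]
tcp_rot: [[0.928, -0.374, 0.001], [-0.374, -0.928, -0.0], [0.001, -0.0, -1.0]]
force: [-0.7, 0.3, 5.1]
opening: 0.576
grasp_force: 30.0
```

>>> move_arm --increments '[{"xyz": [0,0,-10],"roll": 0,"grip": 20},{"xyz": [0,0,-20],"roll": 0,"grip": 20},{"xyz": [0,0,-20],"roll": 0,"grip": 20},{"xyz": [0,0,-10],"roll": 0,"grip": 20},{"xyz": [0,0,0],"roll": 0,"grip": 20}]'

```text
time_s: 11.53
position: [0.5954, 0.0862, 0.1147]
tcp_rot: [[0.927, -0.374, 0.005], [-0.374, -0.927, -0.0], [0.005, -0.002, -1.0]]
force: [0.4, 0.6, -0.3]
opening: 0.572
grasp_force: 30.0
```

```bash
python3 - <<'E'
from h import *
np.set_printoptions(precision=4,suppress=True)
s=bot.read_state(); print(s["position"],s["opening"],s["force"],s["moment"])
p,A,W=shot("scene"); a=cv2.resize(cv2.cvtColor(p,cv2.COLOR_RGB2BGR)[170:290,265:405],None,fx=4,fy=4)
cv2.imwrite("pics/s3c.png",a)
E
```

```text
[0.5954 0.0862 0.1147] 0.5721832721075657 [ 0.3714  0.6251 -0.3167] [ 0.0721  0.0085 -0.0076]
```

View pics/s3c.png

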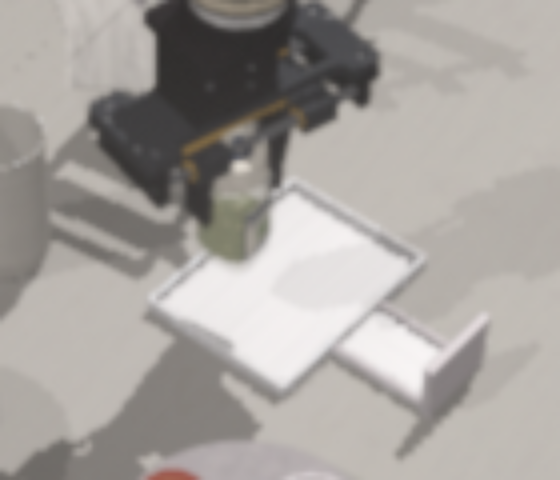

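>>> move_arm --increments '[{"xyz": [-15,-6,-30],"roll": 0,"grip": 20},{"xyz": [-30,-12,-20],"roll": 0,"grip": 20},{"xyz": [-36,-14,-10],"roll": 0,"grip": 20},{"xyz": [-36,-14,0],"roll": 0,"grip": 20},{"xyz": [-36,-14,0],"roll": 0,"grip": 20}]'

```text
time_s: 12.0
position: [0.4725, 0.1997, 0.1717]
tcp_rot: [[0.927, -0.375, -0.001], [-0.375, -0.927, 0.0], [-0.001, 0.0, -1.0]]
force: [-0.0, 0.9, -1.5]
opening: 0.578
grasp_force: 30.0
```

>>> move_arm --increments '[{"xyz": [-26,-10,0],"roll": 0,"grip": 20},{"xyz": [-13,-5,0],"roll": 0,"grip": 20},{"xyz": [0,0,0],"roll": 0,"grip": 20},{"xyz": [0,0,0],"roll": 0,"grip": 20},{"xyz": [0,0,0],"roll": 0,"grip": 20}]'

```text
time_s: 12.42
position: [0.445, 0.227, 0.1718]
tcp_rot: [[0.927, -0.374, 0.001], [-0.374, -0.927, -0.0], [0.001, -0.0, -1.0]]
force: [0.6, 0.8, -1.4]
opening: 0.577
grasp_force: 30.0
```

```bash
python3 - <<'E'
from h import *
from scipy.optimize import least_squares
np.set_printoptions(precision=4,suppress=True)
s=bot.read_state(); t=s["position"]; print(t,s["tcp_rot"][:,0],s["tcp_rot"][:,2])
p,A,W=shot("scene"); Q=A.reshape(-1,3)
m=(np.hypot(Q[:,0]-t[0],Q[:,1]-t[1])<.035)&(Q[:,2]>t[2]-.06)&(Q[:,2]<t[2]-.003); q=Q[m]
print(len(q),q[:,2].min(),q[:,2].max())
q0=q-t
f=lambda a:np.hypot(q0[:,0]-a[0]-a[2]*(q0[:,2]+.025),q0[:,1]-a[1]-a[3]*(q0[:,2]+.025))-a[4]
for r in (None,.0235):
    g=f if r is None else (lambda a:f(np.r_[a,r]))
    o=least_squares(g,[0,0,0,0,.0235] if r is None else [0,0,0,0],loss="soft_l1",f_scale=.002); print(o.x,np.abs(o.fun).mean())
a=cv2.resize(cv2.cvtColor(p,cv2.COLOR_RGB2BGR)[220:360,260:400],None,fx=4,fy=4); cv2.imwrite("pics/s4c.png",a)
E
```

```text
[0.445  0.227  0.1718] [ 0.9273 -0.3743  0.0012] [ 0.0011 -0.0003 -1.    ]
219 0.12380887917172101 0.1684149333928847
[ 0.001   0.0001 -0.0252  0.0168  0.0245] 0.0014259625261093807
[ 0.0003  0.0011 -0.0337  0.0094] 0.0014306668120440884
```

View pics/s4c.png

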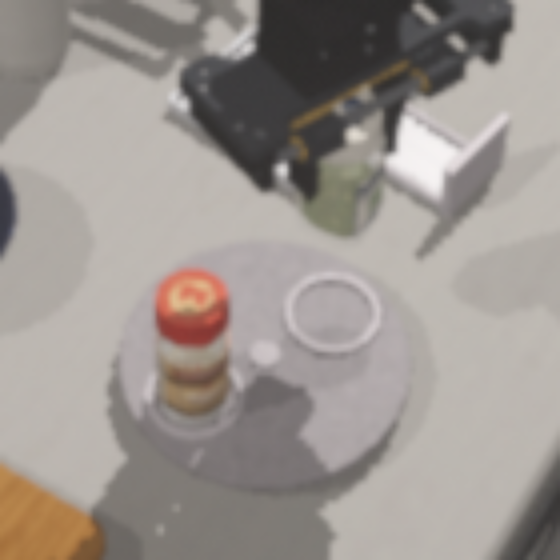

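>>> move_arm --increments '[{"xyz": [-1,-1,18],"roll": 0,"grip": 20},{"xyz": [0,0,30],"roll": 0,"grip": 20},{"xyz": [0,0,22],"roll": 0,"grip": 20},{"xyz": [0,0,12],"roll": 0,"grip": 20},{"xyz": [0,0,6],"roll": 0,"grip": 20}]'

```text
time_s: 12.88
position: [0.4433, 0.2275, 0.082]
tcp_rot: [[0.927, -0.376, -0.003], [-0.376, -0.927, -0.001], [-0.002, 0.002, -1.0]]
force: [-0.7, 1.1, -1.2]
opening: 0.579
grasp_force: 30.0
```

>>> move_arm --increments '[{"xyz": [0,0,3],"roll": 0,"grip": 20},{"xyz": [0,0,2],"roll": 0,"grip": 20},{"xyz": [0,0,0],"roll": 0,"grip": 20},{"xyz": [0,0,0],"roll": 0,"grip": 20},{"xyz": [0,0,0],"roll": 0,"grip": 20}]'

```text
time_s: 13.3
position: [0.4437, 0.229, 0.0798]
tcp_rot: [[0.927, -0.374, 0.002], [-0.374, -0.927, 0.0], [0.002, -0.001, -1.0]]
force: [0.2, -0.3, -1.2]
opening: 0.574
grasp_force: 30.0
```

>>> move_arm --increments '[{"xyz": [0,0,2],"roll": 0,"grip": 20},{"xyz": [0,0,2],"roll": 0,"grip": 20},{"xyz": [0,0,2],"roll": 0,"grip": 20},{"xyz": [0,0,0],"roll": 0,"grip": 20},{"xyz": [0,0,0],"roll": 0,"grip": 20}]'

```text
time_s: 13.72
position: [0.4428, 0.2289, 0.0729]
tcp_rot: [[0.928, -0.374, -0.0], [-0.374, -0.928, -0.0], [-0.0, 0.0, -1.0]]
force: [-0.4, 0.2, 0.1]
opening: 0.576
grasp_force: 30.0
```

>>> move_arm --increments '[{"xyz": [0,0,1],"roll": 0,"grip": 20},{"xyz": [0,0,1],"roll": 0,"grip": 20},{"xyz": [0,0,0],"roll": 0,"grip": 20},{"xyz": [0,0,0],"roll": 0,"grip": 20},{"xyz": [0,0,0],"roll": 0,"grip": 20}]'

```text
time_s: 14.13
position: [0.443, 0.2288, 0.0711]
tcp_rot: [[0.927, -0.374, 0.0], [-0.374, -0.927, 0.0], [0.0, -0.0, -1.0]]
force: [0.8, -0.4, -1.0]
opening: 0.573
grasp_force: 30.0
```

>>> move_arm --increments '[{"xyz": [1,0,0.5],"roll": 0,"grip": 20},{"xyz": [0,0,0],"roll": 0,"grip": 20},{"xyz": [0,0,0],"roll": 0,"grip": 20},{"xyz": [0,0,0],"roll": 0,"grip": 60},{"xyz": [0,0,0],"roll": 0,"grip": 64}]'

```text
time_s: 14.55
position: [0.444, 0.2285, 0.0706]
tcp_rot: [[0.927, -0.374, 0.0], [-0.374, -0.927, 0.0], [0.0, -0.0, -1.0]]
force: [0.0, 0.5, 0.9]
opening: 0.609
grasp_force: 0.0
```

>>> move_arm --increments '[{"xyz": [0,0,0],"roll": 0,"grip": 70},{"xyz": [0,0,0],"roll": 0,"grip": 78},{"xyz": [0,0,0],"roll": 0,"grip": 78},{"xyz": [0,0,-10],"roll": 0,"grip": 78},{"xyz": [0,0,-35],"roll": 0,"grip": 78}]'

```text
time_s: 14.97
position: [0.4407, 0.2275, 0.1128]
tcp_rot: [[0.927, -0.374, -0.01], [-0.374, -0.927, -0.003], [-0.008, 0.006, -1.0]]
force: [0.8, 0.2, -0.4]
opening: 0.773
grasp_force: 0.0
```

>>> move_arm --increments '[{"xyz": [0,0,-38],"roll": 0,"grip": 78},{"xyz": [0,0,-38],"roll": 0,"grip": 78},{"xyz": [0,0,-20],"roll": 0,"grip": 78}]'

```text
time_s: 15.22
position: [0.4456, 0.229, 0.2163]
tcp_rot: [[0.928, -0.374, 0.007], [-0.374, -0.928, 0.002], [0.006, -0.004, -1.0]]
force: [0.4, -0.3, -0.3]
opening: 0.779
grasp_force: 0.0
```

```bash
cat > pan.py <<'E'
from h import *
from scipy.optimize import minimize
from scipy.spatial import cKDTree
np.set_printoptions(precision=4,suppress=True)
def pan(A,p0,zb=0.,name=""):
    Q=A.reshape(-1,3); Q=Q[np.hypot(Q[:,0]-p0[0],Q[:,1]-p0[1])<.19]
    pl=Q[(Q[:,2]>zb+.030)&(Q[:,2]<zb+.056)]
    rim=Q[(Q[:,2]>zb+.0025)&(Q[:,2]<zb+.016)]
    cnt=lambda h,c,n=60:[ (c[0]+sx*h[0]*t[0],c[1]+h[1]*t[1]) for sx in (1,) for t in ([(s,k) for s in(-1,1) for k in np.linspace(-1,1,n)]+[(k,s) for s in(-1,1) for k in np.linspace(-1,1,n)])]
    def sd(q,c,h):
        a=abs(q-c)-h; return np.linalg.norm(np.maximum(a,0),axis=1)
    O=np.array(cnt((.064,.084),(0,0)))
    def loss(p):
        c,s=np.cos(p[2]),np.sin(p[2]); R=np.array([[c,-s],[s,c]])
        q=(rim[:,:2]-p[:2])@R; w=(pl[:,:2]-p[:2])@R
        out=np.minimum(sd(q,[0,0],[.065,.085]),sd(q,[-.11,0],[.044,.035]))
        d=cKDTree(q).query(O)[0]
        return np.minimum(out,.006).mean()+np.minimum(sd(w,[-.15,0],[.004,.035]),.01).mean()+.5*np.minimum(d,.006).mean()
    r=min((minimize(loss,[p0[0],p0[1],np.radians(a)],method="Nelder-Mead",options=dict(xatol=1e-5,fatol=1e-7,maxiter=900)) for a in(p0[2]-4,p0[2],p0[2]+4)),key=lambda r:r.fun)
    p=r.x; print(name,len(rim),len(pl),"pan",p[:2],"yaw",np.degrees(p[2]),"fit",r.fun,"grip",p[:2]-.15*np.array([np.cos(p[2]),np.sin(p[2])]))
    q=pl[pl[:,2]>zb+.046]; 
    if len(q)>20: print(" platetop mean",q.mean(0),"dir",np.degrees(np.arctan2(*np.linalg.svd(q[:,:2]-q[:,:2].mean(0))[2][0][::-1]))%180-90)
    return p
E
python3 - <<'E'
from pan import *
for c in("top","scene"):
    p,A,W=shot(c); pan(A,(.565,.047,-9),0,c)
    Q=A.reshape(-1,3)
    for n,x,y,z in(("red",.486,.33,.11),("white",.4445,.2285,.105)):
        q=Q[(np.hypot(Q[:,0]-x,Q[:,1]-y)<.04)&(Q[:,2]>z)&(Q[:,2]<.135)]; print(n,len(q),cv2.minEnclosingCircle(q[:,:2].astype(np.float32)) if len(q)else 0,np.median(q[:,2]))
E
```

```text
top 3782 133 pan [0.5701 0.0462] yaw -8.315074429411652 fit 0.005501971574443905 grip [0.4217 0.0679]
 platetop mean [0.4736 0.0656 0.0513] dir 89.00318161782695
red 0 0 nan
white 4 ((0.45607298612594604, 0.2151101529598236), 0.003933293279260397) 0.12003064465082103
scene 1885 140 pan [0.5718 0.0479] yaw -8.47147105016168 fit 0.0056412952254545675 grip [0.4234 0.07  ]
 platetop mean [0.4645 0.0682 0.051 ] dir -89.37879057501021
red 299 ((0.48835378885269165, 0.3308555483818054), 0.023906685411930084) 0.12675432882187154
white 266 ((0.44504019618034363, 0.22917407751083374), 0.0252824779599905) 0.11831708480738418
  return _methods._mean(a, axis=axis, dtype=dtype,
  ret = ret.dtype.type(ret / rcount)
```

>>> move_arm --increments '[{"xyz": [5,18,0],"roll": 0,"grip": 78},{"xyz": [9,36,0],"roll": 0,"grip": 60},{"xyz": [10,40,0],"roll": 0,"grip": 60},{"xyz": [10,40,0],"roll": 0,"grip": 60},{"xyz": [7,22,0],"roll": 0,"grip": 60}]'

```text
time_s: 15.73
position: [0.4213, 0.066, 0.2108]
tcp_rot: [[0.927, -0.375, -0.003], [-0.375, -0.927, -0.001], [-0.003, 0.002, -1.0]]
force: [0.4, 0.1, -1.3]
opening: 0.624
grasp_force: 0.0
```

>>> move_arm --increments '[{"xyz": [0,0,0],"roll": -0.118,"grip": 60},{"xyz": [0,0,0],"roll": -0.118,"grip": 60},{"xyz": [0,0,0],"roll": -0.118,"grip": 60},{"xyz": [0,0,0],"roll": -0.118,"grip": 60},{"xyz": [0,0,0],"roll": -0.118,"grip": 60}]'

```text
time_s: 16.15
position: [0.4226, 0.0683, 0.2109]
tcp_rot: [[0.978, 0.21, -0.002], [0.21, -0.978, 0.0], [-0.002, -0.001, -1.0]]
force: [-0.7, -0.0, -0.8]
opening: 0.6
grasp_force: 0.0
```

>>> move_arm --increments '[{"xyz": [0,0,0],"roll": -0.118,"grip": 60},{"xyz": [0,0,0],"roll": -0.118,"grip": 60},{"xyz": [0,0,0],"roll": -0.118,"grip": 60},{"xyz": [0,0,0],"roll": -0.118,"grip": 60},{"xyz": [0,0,0],"roll": -0.118,"grip": 60}]'

```text
time_s: 16.57
position: [0.4225, 0.0685, 0.2109]
tcp_rot: [[0.695, 0.719, -0.002], [0.719, -0.695, 0.0], [-0.001, -0.002, -1.0]]
force: [-0.3, 0.3, 0.7]
opening: 0.601
grasp_force: 0.0
```

>>> move_arm --increments '[{"xyz": [0,0,0],"roll": -0.118,"grip": 60},{"xyz": [0,0,0],"roll": -0.118,"grip": 60},{"xyz": [0,0,0],"roll": -0.118,"grip": 60},{"xyz": [0,0,0],"roll": -0.118,"grip": 60},{"xyz": [0,0,0],"roll": -0.118,"grip": 60}]'

```text
time_s: 16.98
position: [0.4226, 0.0685, 0.2108]
tcp_rot: [[0.177, 0.984, -0.002], [0.984, -0.177, 0.0], [-0.0, -0.002, -1.0]]
force: [0.2, 0.3, 0.8]
opening: 0.602
grasp_force: 0.0
```

```bash
python3 - <<'E'
from pan import *
p,A,W=shot("wrist","w3.png"); s=bot.read_state(); print(s["position"],s["tcp_rot"][:,1])
r=pan(A,(.571,.047,-8.5),0,"wrist")
Q=A.reshape(-1,3); q=Q[(np.hypot(Q[:,0]-.423,Q[:,1]-.068)<.05)&(Q[:,2]>.044)&(Q[:,2]<.057)]
print(len(q)); 
if len(q)>10: print(q.mean(0),cv2.minAreaRect(q[:,:2].astype(np.float32)))
E
```

```text
[0.4225 0.0685 0.2109] [ 0.9848 -0.1735 -0.0023]
wrist 14924 1223 pan [0.5704 0.0469] yaw -8.657026891272245 fit 0.007612636836364156 grip [0.4221 0.0695]
 platetop mean [0.5712 0.0936 0.0515] dir -80.90167532183392
386
[0.4229 0.0701 0.0519] ((0.4226950705051422, 0.06864918023347855), (0.06910622864961624, 0.007964834570884705), 81.5460433959961)
```

View pics/w3.png

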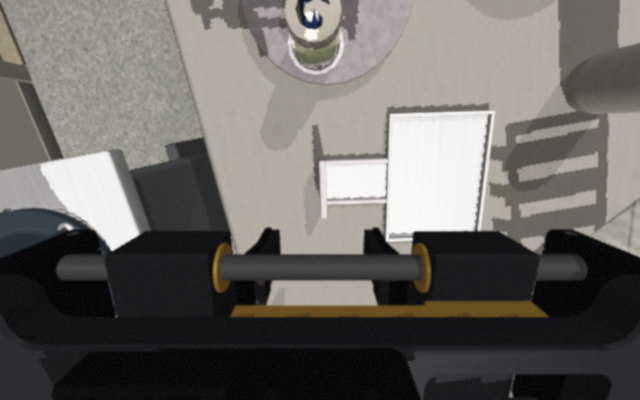

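>>> move_arm --increments '[{"xyz": [0,0,25],"roll": -0.026,"grip": 50},{"xyz": [0,0,40],"roll": 0,"grip": 50},{"xyz": [0,0,40],"roll": 0,"grip": 50},{"xyz": [0,0,40],"roll": 0,"grip": 50},{"xyz": [0,0,25],"roll": 0,"grip": 50}]'

```text
time_s: 17.45
position: [0.4216, 0.0686, 0.0386]
tcp_rot: [[0.16, 0.987, -0.004], [0.987, -0.16, 0.0], [-0.0, -0.004, -1.0]]
force: [-0.4, -1.4, -0.4]
opening: 0.506
grasp_force: 0.0
```

>>> move_arm --increments '[{"xyz": [0,0,12],"roll": 0,"grip": 50},{"xyz": [0,0,6],"roll": 0,"grip": 50},{"xyz": [0,0,0],"roll": 0,"grip": 50},{"xyz": [0,0,0],"roll": 0,"grip": 50},{"xyz": [0,0,0],"roll": 0,"grip": 50}]'

```text
time_s: 17.87
position: [0.4241, 0.0684, 0.0244]
tcp_rot: [[0.158, 0.987, 0.002], [0.987, -0.158, -0.0], [0.0, 0.002, -1.0]]
force: [0.3, 0.4, 0.2]
opening: 0.498
grasp_force: 0.0
```

>>> move_arm --increments '[{"xyz": [0,-1,4],"roll": -0.01,"grip": 50},{"xyz": [0,0,4],"roll": 0,"grip": 50},{"xyz": [0,0,0],"roll": 0,"grip": 0},{"xyz": [0,0,0],"roll": 0,"grip": 0},{"xyz": [0,0,0],"roll": 0,"grip": 0}]'

```text
time_s: 18.28
position: [0.4227, 0.0686, 0.0157]
tcp_rot: [[0.147, 0.989, 0.0], [0.989, -0.147, -0.0], [0.0, 0.0, -1.0]]
force: [0.3, 0.4, -0.3]
opening: 0.35
grasp_force: 0.0
```

>>> move_arm --increments '[{"xyz": [0,0,0],"roll": 0,"grip": 0},{"xyz": [0,0,0],"roll": 0,"grip": 0},{"xyz": [0,0,0],"roll": 0,"grip": 0},{"xyz": [0,0,0],"roll": 0,"grip": 0},{"xyz": [0,0,0],"roll": 0,"grip": 0}]'

```text
time_s: 18.7
position: [0.4229, 0.0686, 0.0156]
tcp_rot: [[0.147, 0.989, 0.001], [0.989, -0.147, -0.0], [0.0, 0.001, -1.0]]
force: [0.3, -0.4, -0.1]
opening: 0.089
grasp_force: 30.0
```

>>> move_arm --increments '[{"xyz": [0,0,-15],"roll": 0,"grip": 0},{"xyz": [0,0,-30],"roll": 0,"grip": 0},{"xyz": [0,0,-35],"roll": 0,"grip": 0},{"xyz": [0,0,-35],"roll": 0,"grip": 0},{"xyz": [0,0,-35],"roll": 0,"grip": 0}]'

```text
time_s: 19.12
position: [0.421, 0.0688, 0.1666]
tcp_rot: [[0.148, 0.989, -0.003], [0.989, -0.148, 0.0], [-0.0, -0.003, -1.0]]
force: [0.6, -0.5, -1.9]
opening: 0.091
grasp_force: 30.0
```

>>> move_arm --increments '[{"xyz": [0,0,-35],"roll": 0,"grip": 0},{"xyz": [0,0,-22],"roll": 0,"grip": 0},{"xyz": [0,0,-13],"roll": 0,"grip": 0},{"xyz": [0,0,0],"roll": -0.086,"grip": 0},{"xyz": [0,0,0],"roll": -0.086,"grip": 0}]'

```text
time_s: 19.53
position: [0.4221, 0.0687, 0.2363]
tcp_rot: [[-0.028, 1.0, 0.001], [1.0, 0.028, -0.0], [-0.0, 0.001, -1.0]]
force: [-0.5, -1.2, -1.8]
opening: 0.087
grasp_force: 30.0
```

>>> move_arm --increments '[{"xyz": [-15,-8,0],"roll": 0,"grip": 0},{"xyz": [-30,-7,0],"roll": 0,"grip": 0},{"xyz": [-33,-4,0],"roll": 0,"grip": 0},{"xyz": [-33,0,0],"roll": 0,"grip": 0},{"xyz": [-33,0,0],"roll": 0,"grip": 0}]'

```text
time_s: 19.95
position: [0.4053, -0.0764, 0.235]
tcp_rot: [[-0.025, 1.0, -0.002], [1.0, 0.025, 0.001], [0.001, -0.002, -1.0]]
force: [0.7, -0.3, -1.3]
opening: 0.089
grasp_force: 30.0
```

>>> move_arm --increments '[{"xyz": [-33,0,0],"roll": 0,"grip": 0},{"xyz": [-33,0,0],"roll": 0,"grip": 0},{"xyz": [-33,0,0],"roll": 0,"grip": 0},{"xyz": [-20,0,0],"roll": 0,"grip": 0},{"xyz": [-11,0,0],"roll": 0,"grip": 0}]'

```text
time_s: 20.37
position: [0.4097, -0.2082, 0.235]
tcp_rot: [[-0.021, 1.0, -0.001], [1.0, 0.021, -0.0], [-0.0, -0.001, -1.0]]
force: [0.2, 1.0, -1.6]
opening: 0.088
grasp_force: 30.0
```

>>> move_arm --increments '[{"xyz": [0,0,0],"roll": 0,"grip": 0},{"xyz": [0,0,0],"roll": 0,"grip": 0},{"xyz": [0,0,0],"roll": 0,"grip": 0},{"xyz": [0,0,0],"roll": 0,"grip": 0}]'

```text
time_s: 20.7
position: [0.4096, -0.2039, 0.2353]
tcp_rot: [[-0.026, 1.0, -0.001], [1.0, 0.026, 0.001], [0.001, -0.001, -1.0]]
force: [-0.1, 0.1, -1.6]
opening: 0.092
grasp_force: 30.0
```

```bash
python3 - <<'E'
from h import *
np.set_printoptions(precision=4,suppress=True)
s=bot.read_state(); t=s["position"]; print(t,s["tcp_rot"][:,1],s["tcp_rot"][:,2],s["force"],s["moment"])
for c in ("top","wrist","scene"):
    p,A,W=shot(c,"r_"+c+".png"); np.save("r_"+c+".npy",A); Q=A.reshape(-1,3)
    q=Q[(Q[:,0]>t[0]+.05)&(Q[:,0]<t[0]+.235)&(abs(Q[:,1]-t[1])<.12)&(Q[:,2]>t[2]-.05)&(Q[:,2]<t[2]+.03)]
    if len(q)>50:
        print(c,"pan",len(q),cv2.minAreaRect(q[:,:2].astype(np.float32)))
        f=q[(abs(q[:,1]-t[1])<.07)&(q[:,0]>t[0]+.1)&(q[:,0]<t[0]+.2)]; co=np.linalg.lstsq(np.c_[f[:,:2]-t[:2],np.ones(len(f))],f[:,2],rcond=None)[0]; print("  floor plane slope x,y",co, "z mid", f[:,2].mean())
    q=Q[(Q[:,0]>.645)&(Q[:,0]<.9)&(abs(Q[:,1]+.2)<.14)&(Q[:,2]>.236)&(Q[:,2]<.262)]
    if len(q)>50: print(c,"racktop",len(q),cv2.minAreaRect(q[:,:2].astype(np.float32)),np.median(q[:,2]))
    q=Q[(Q[:,0]>.645)&(Q[:,0]<.9)&(abs(Q[:,1]+.2)<.12)&(Q[:,2]>.205)&(Q[:,2]<.232)]
    if len(q)>50: print(c,"rails",len(q),cv2.minAreaRect(q[:,:2].astype(np.float32)),np.median(q[:,2]))
a=np.vstack([cv2.imread("pics/r_wrist.png"),]); b=cv2.imread("pics/r_top.png")[80:240,360:500]
cv2.imwrite("pics/r.png",np.hstack([cv2.resize(a,(460,288)),cv2.resize(b,(330,288))[:, :330]]))
E
```

```text
[ 0.4096 -0.2039  0.2353] [ 0.9997  0.0258 -0.0011] [-0.0012  0.0014 -1.    ] [-0.0868  0.0675 -1.6302] [-0.0349  0.0926  0.0195]
top pan 3981 ((0.5412497520446777, -0.20032504200935364), (0.16342586278915405, 0.1710302233695984), 1.2701798677444458)
  floor plane slope x,y [-0.0065  0.0007  0.2234] z mid 0.22242063524186734
top racktop 938 ((0.7458111643791199, -0.19943320751190186), (0.12976676225662231, 0.20584259927272797), 1.366770625114441) 0.24857939183106542
top rails 905 ((0.7318205833435059, -0.19833685457706451), (0.15604989230632782, 0.2025076150894165), 1.3105955123901367) 0.21058133696421943
wrist pan 30992 ((0.5406538844108582, -0.18918061256408691), (0.16219906508922577, 0.14680171012878418), 1.2649197578430176)
  floor plane slope x,y [-0.007   0.0005  0.2241] z mid 0.2231204290485279
scene pan 1825 ((0.5432788133621216, -0.20196124911308289), (0.16698606312274933, 0.17954713106155396), 1.2207859754562378)
  floor plane slope x,y [-0.01    0.0007  0.2248] z mid 0.22332260000994641
scene racktop 496 ((0.7475311756134033, -0.20171795785427094), (0.13234832882881165, 0.21787820756435394), 0.8437389731407166) 0.2479522870440476
scene rails 691 ((0.7328422665596008, -0.19616471230983734), (0.15900859236717224, 0.2086828649044037), 2.3073549270629883) 0.21630526554198026
```

View pics/r.png

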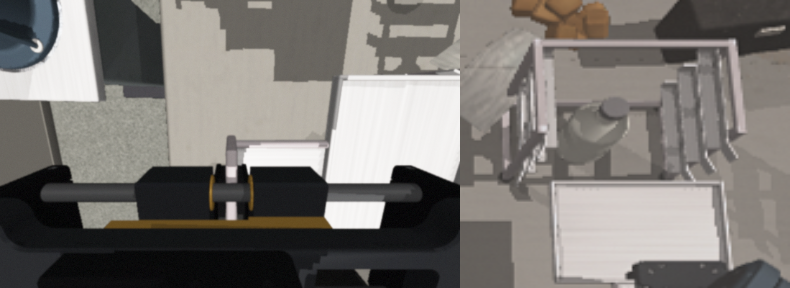

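>>> move_arm --increments '[{"xyz": [-3,0,3],"roll": 0,"grip": 0},{"xyz": [0,4,2],"roll": 0,"grip": 0},{"xyz": [0,7,0],"roll": 0,"grip": 0},{"xyz": [0,7,0],"roll": 0,"grip": 0},{"xyz": [0,4,0],"roll": 0,"grip": 0}]'

```text
time_s: 21.27
position: [0.4337, -0.2086, 0.2306]
tcp_rot: [[-0.024, 1.0, 0.001], [1.0, 0.024, -0.0], [-0.001, 0.001, -1.0]]
force: [-1.2, 0.5, -1.8]
opening: 0.091
grasp_force: 30.0
```

>>> move_arm --increments '[{"xyz": [0,0,0],"roll": 0,"grip": 0},{"xyz": [0,0,0],"roll": 0,"grip": 0},{"xyz": [0,0,0],"roll": 0,"grip": 0},{"xyz": [0,0,0],"roll": 0,"grip": 0}]'

```text
time_s: 21.6
position: [0.432, -0.2081, 0.2305]
tcp_rot: [[-0.024, 1.0, -0.0], [1.0, 0.024, 0.0], [0.0, -0.0, -1.0]]
force: [0.6, 1.1, -2.3]
opening: 0.089
grasp_force: 30.0
```

```bash
python3 - <<'E'
from h import *
np.set_printoptions(precision=4,suppress=True)
s=bot.read_state(); t=s["position"]; print(t,s["tcp_rot"][:,1])
p,A,W=shot("top"); Q=A.reshape(-1,3)
# side profiles of pan (y edges) and high-rail flanges, rotated by 1.35deg about rack centre, same camera
a=np.radians(1.35); c=np.array([.744,-.199]); R=np.array([[np.cos(a),-np.sin(a)],[np.sin(a),np.cos(a)]])
L=(Q[:,:2]-c)@R; z=Q[:,2]
pan=(L[:,0]>-.255)&(L[:,0]<-.13)&(abs(L[:,1])<.12)&(z>.205)&(z<.24)
for x0 in(-.24,-.20,-.16):
    m=pan&(abs(L[:,0]-x0)<.012); print("pan",x0,np.percentile(L[m,1],[1,99]))
for x0 in(-.05,-.02,.01,.04):
    m=(abs(L[:,0]-x0)<.012)&(abs(L[:,1])<.11)&(z>.203)&(z<.216); y=L[m,1]; 
    m2=(abs(L[:,0]-x0)<.012)&(abs(L[:,1])<.11)&(z>.2195)&(z<.232); y2=L[m2,1]
    print("ledge",x0,[np.percentile(v,[3,97]) for v in(y[y<0],y[y>0]) if len(v)>3],"flange",[np.percentile(v,[3,50,97]) for v in(y2[y2<0],y2[y2>0]) if len(v)>3])
E
```

```text
[ 0.432  -0.2081  0.2305] [ 0.9997  0.024  -0.0004]
pan -0.24 [-0.031   0.0776]
pan -0.2 [-0.0855  0.0825]
pan -0.16 [-0.085   0.0826]
ledge -0.05 [array([-0.0906, -0.0754]), array([0.0763, 0.1015])] flange [array([-0.0945, -0.0906, -0.0887]), array([0.0896, 0.101 , 0.1015])]
ledge -0.02 [array([-0.0903, -0.0754]), array([0.0748, 0.0834])] flange [array([-0.0921, -0.0899, -0.0889])]
ledge 0.01 [array([-0.0901, -0.0753]), array([0.0761, 0.0843])] flange [array([-0.0923, -0.0898, -0.0884])]
ledge 0.04 [array([-0.0898, -0.0749]), array([0.075 , 0.0831])] flange [array([-0.0924, -0.0897, -0.0883])]
```

>>> move_arm --increments '[{"xyz": [1,5,0],"roll": 0,"grip": 0},{"xyz": [0,9,0],"roll": 0,"grip": 0},{"xyz": [0,12,0],"roll": 0,"grip": 0},{"xyz": [0,12,0],"roll": 0,"grip": 0},{"xyz": [0,12,0],"roll": 0,"grip": 0}]'

```text
time_s: 22.07
position: [0.484, -0.2062, 0.2307]
tcp_rot: [[-0.024, 1.0, 0.001], [1.0, 0.024, -0.0], [-0.0, 0.001, -1.0]]
force: [0.2, -0.1, -2.3]
opening: 0.091
grasp_force: 30.0
```

>>> move_arm --increments '[{"xyz": [0,10,0],"roll": 0,"grip": 0},{"xyz": [0,7,0],"roll": 0,"grip": 0},{"xyz": [0,4,0],"roll": 0,"grip": 0},{"xyz": [0,0,0],"roll": 0,"grip": 0},{"xyz": [0,0,0],"roll": 0,"grip": 0}]'

```text
time_s: 22.48
position: [0.503, -0.2053, 0.2303]
tcp_rot: [[-0.024, 1.0, -0.001], [1.0, 0.024, 0.0], [0.0, -0.001, -1.0]]
force: [-0.3, 0.7, -1.3]
opening: 0.091
grasp_force: 30.0
```

>>> move_arm --increments '[{"xyz": [0,6,0],"roll": 0,"grip": 0},{"xyz": [0,12,0],"roll": 0,"grip": 0},{"xyz": [0,14,0],"roll": 0,"grip": 0},{"xyz": [0,14,0],"roll": 0,"grip": 0},{"xyz": [0,12,0],"roll": 0,"grip": 0}]'

```text
time_s: 22.9
position: [0.5619, -0.2042, 0.2307]
tcp_rot: [[-0.023, 1.0, 0.0], [1.0, 0.023, -0.0], [-0.0, 0.0, -1.0]]
force: [-0.1, -0.7, -2.5]
opening: 0.088
grasp_force: 30.0
```

>>> move_arm --increments '[{"xyz": [0,8,0],"roll": 0,"grip": 0},{"xyz": [0,5,0],"roll": 0,"grip": 0},{"xyz": [0,2,0],"roll": 0,"grip": 0},{"xyz": [0,0,0],"roll": 0,"grip": 0},{"xyz": [0,0,0],"roll": 0,"grip": 0}]'

```text
time_s: 23.32
position: [0.5755, -0.2036, 0.2304]
tcp_rot: [[-0.024, 1.0, -0.001], [1.0, 0.024, 0.0], [0.0, -0.001, -1.0]]
force: [-0.5, 0.2, -1.6]
opening: 0.092
grasp_force: 30.0
```

>>> move_arm --increments '[{"xyz": [0,2,1.5],"roll": 0,"grip": 0},{"xyz": [0,4,1.5],"roll": 0,"grip": 0},{"xyz": [0,4,0.5],"roll": 0,"grip": 0},{"xyz": [0,3,0],"roll": 0,"grip": 0},{"xyz": [0,0,0],"roll": 0,"grip": 0}]'

```text
time_s: 23.73
position: [0.59, -0.2036, 0.227]
tcp_rot: [[-0.024, 1.0, 0.001], [1.0, 0.024, -0.0], [-0.0, 0.001, -1.0]]
force: [0.3, -0.0, -2.1]
opening: 0.093
grasp_force: 30.0
```

>>> move_arm --increments '[{"xyz": [0,2,0],"roll": 0,"grip": 0},{"xyz": [0,2,0],"roll": 0,"grip": 0},{"xyz": [0,0,0],"roll": 0,"grip": 0},{"xyz": [0,0,0],"roll": 0,"grip": 0}]'

```text
time_s: 24.07
position: [0.5932, -0.2033, 0.227]
tcp_rot: [[-0.024, 1.0, -0.0], [1.0, 0.024, -0.0], [-0.0, -0.0, -1.0]]
force: [0.2, -0.1, -2.3]
opening: 0.088
grasp_force: 30.0
```

Close to the stops; I creep forward and watch the force.

>>> move_arm --increments '[{"xyz": [0,1,0.5],"roll": 0,"grip": 0},{"xyz": [0,1,0],"roll": 0,"grip": 0},{"xyz": [0,0,0],"roll": 0,"grip": 0}]'

```text
time_s: 24.32
position: [0.5938, -0.2036, 0.2264]
tcp_rot: [[-0.024, 1.0, -0.003], [1.0, 0.024, -0.0], [-0.0, -0.003, -1.0]]
force: [-4.8, -2.2, -0.0]
opening: 0.086
grasp_force: 30.0
```

>>> move_arm --increments '[{"xyz": [0,1,0],"roll": 0,"grip": 0},{"xyz": [0,0,0],"roll": 0,"grip": 0},{"xyz": [0,0,0],"roll": 0,"grip": 0}]'

```text
time_s: 24.57
position: [0.5938, -0.2037, 0.2263]
tcp_rot: [[-0.024, 1.0, -0.005], [1.0, 0.024, -0.0], [-0.0, -0.005, -1.0]]
force: [-6.7, -1.4, -0.6]
opening: 0.091
grasp_force: 30.0
```

>>> move_arm --increments '[{"xyz": [0,1,0],"roll": 0,"grip": 0},{"xyz": [0,0,0],"roll": 0,"grip": 0},{"xyz": [0,0,0],"roll": 0,"grip": 0}]'

```text
time_s: 24.82
position: [0.5938, -0.2037, 0.2262]
tcp_rot: [[-0.024, 1.0, -0.007], [1.0, 0.024, -0.0], [0.0, -0.007, -1.0]]
force: [-10.2, -2.9, 1.1]
opening: 0.092
grasp_force: 30.0
```

>>> move_arm --increments '[{"xyz": [0,-2,0.5],"roll": 0,"grip": 0},{"xyz": [0,0,0.5],"roll": 0,"grip": 0},{"xyz": [0,0,0],"roll": 0,"grip": 0},{"xyz": [0,0,0],"roll": 0,"grip": 0}]'

```text
time_s: 25.15
position: [0.5938, -0.2037, 0.2257]
tcp_rot: [[-0.024, 1.0, -0.003], [1.0, 0.024, -0.0], [-0.0, -0.003, -1.0]]
force: [-6.7, -1.5, 1.5]
opening: 0.088
grasp_force: 30.0
```

```bash
python3 - <<'E'
from h import *
np.set_printoptions(precision=4,suppress=True)
s=bot.read_state(); print(s["position"],s["force"],s["moment"],s["tcp_rot"][:,2])
p,A,W=shot("top"); Q=A.reshape(-1,3)
a=np.radians(1.35); c=np.array([.744,-.199]); R=np.array([[np.cos(a),-np.sin(a)],[np.sin(a),np.cos(a)]])
L=(Q[:,:2]-c)@R; z=Q[:,2]
m=(abs(L[:,1])<.07)&(L[:,0]>0)&(L[:,0]<.05)&(z>.2)&(z<.24); print(len(z[m]),np.median(z[m]),np.linalg.lstsq(np.c_[L[m],np.ones(m.sum())],z[m],rcond=None)[0])
m=(abs(L[:,1])<.06)&(L[:,0]>.0)&(L[:,0]<.09)&(z>.2)&(z<.24); print("front edge",np.percentile(L[m,0],99.5))
E
```

```text
[ 0.5938 -0.2037  0.2257] [-6.7164 -1.5387  1.5308] [-0.3022  0.7662  0.0719] [-0.0029 -0.0004 -1.    ]
1111 0.21334654561747768 [0.0005 0.0026 0.2133]
front edge 0.062218806970030474
```

>>> move_arm --increments '[{"xyz": [0,-1,0],"roll": 0,"grip": 0},{"xyz": [0,0,0],"roll": 0,"grip": 12},{"xyz": [0,0,0],"roll": 0,"grip": 18},{"xyz": [0,0,0],"roll": 0,"grip": 30},{"xyz": [0,0,0],"roll": 0,"grip": 45}]'

```text
time_s: 25.62
position: [0.5954, -0.2033, 0.226]
tcp_rot: [[-0.024, 1.0, 0.003], [1.0, 0.024, -0.0], [-0.0, 0.003, -1.0]]
force: [-0.8, -0.5, -0.8]
opening: 0.252
grasp_force: 0.0
```

>>> move_arm --increments '[{"xyz": [0,0,0],"roll": 0,"grip": 50},{"xyz": [0,0,0],"roll": 0,"grip": 50},{"xyz": [0,0,-10],"roll": 0,"grip": 50},{"xyz": [0,0,-25],"roll": 0,"grip": 50},{"xyz": [0,0,-30],"roll": 0,"grip": 50}]'

```text
time_s: 26.03
position: [0.5931, -0.2027, 0.2897]
tcp_rot: [[-0.024, 1.0, -0.004], [1.0, 0.024, 0.003], [0.003, -0.004, -1.0]]
force: [1.1, 0.1, -0.6]
opening: 0.49
grasp_force: 0.0
```

>>> move_arm --increments '[{"xyz": [0,0,-30],"roll": 0,"grip": 50},{"xyz": [0,-30,0],"roll": 0,"grip": 50},{"xyz": [0,-38,0],"roll": 0,"grip": 50},{"xyz": [0,-38,0],"roll": 0,"grip": 50},{"xyz": [0,-20,0],"roll": 0,"grip": 50}]'

```text
time_s: 26.45
position: [0.4647, -0.2054, 0.3213]
tcp_rot: [[-0.024, 1.0, -0.002], [1.0, 0.024, 0.0], [0.0, -0.002, -1.0]]
force: [-0.8, 0.5, 0.1]
opening: 0.501
grasp_force: 0.0
```

```bash
python3 - <<'E'
from h import *
np.set_printoptions(precision=4,suppress=True)
s=bot.read_state(); print(s["position"],s["force"],s["time_s"])
p,A,W=shot("top","end.png"); Q=A.reshape(-1,3)
a=np.radians(1.35); c=np.array([.744,-.199]); R=np.array([[np.cos(a),-np.sin(a)],[np.sin(a),np.cos(a)]])
L=(Q[:,:2]-c)@R; z=Q[:,2]
m=(abs(L[:,1])<.07)&(abs(L[:,0])<.05)&(z>.2)&(z<.24); print(np.median(z[m]),np.linalg.lstsq(np.c_[L[m],np.ones(m.sum())],z[m],rcond=None)[0])
m=(abs(L[:,1])<.06)&(L[:,0]>.0)&(L[:,0]<.09)&(z>.2)&(z<.24); print("front edge",np.percentile(L[m,0],99.5))
m=(abs(L[:,1])<.06)&(abs(L[:,0]+.15)<.03)&(z>.25)&(z<.27); print("plate",L[m].mean(0),m.sum())
for n,x,y,z0 in(("red",.486,.33,.11),("white",.4445,.2285,.105)):
    q=Q[(np.hypot(Q[:,0]-x,Q[:,1]-y)<.04)&(z>z0)&(z<.135)]; print(n,len(q),cv2.minEnclosingCircle(q[:,:2].astype(np.float32)),np.median(q[:,2]))
cv2.imwrite("pics/endc.png",cv2.resize(cv2.cvtColor(p,cv2.COLOR_RGB2BGR)[85:300,195:490],None,fx=2.7,fy=2.7))
E
```

```text
[ 0.4647 -0.2054  0.3213] [-0.8073  0.456   0.0786] 26.45
0.2133516833430995 [-0.002   0.0012  0.2133]
front edge 0.06245017125394112
plate [-0.1522  0.0115] 104
red 279 ((0.48639193177223206, 0.32975175976753235), 0.022827226668596268) 0.12708855453739742
white 284 ((0.44267183542251587, 0.2281300127506256), 0.023383839055895805) 0.11904197343451539
```

View pics/endc.png

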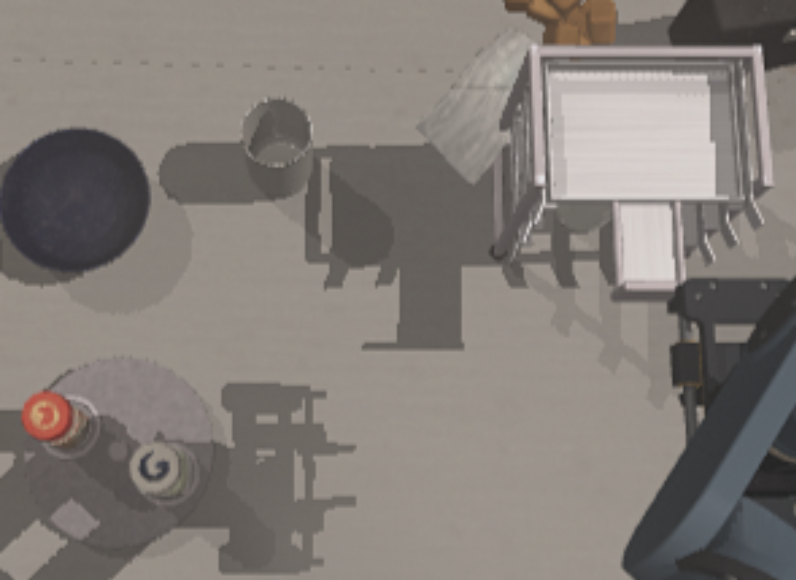

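The final picture shows the pan home on the top rails at (640,130), with the grip plate to the front. Both jars stand in their rings at (48,415) and (158,468). The bowl and tumbler haven't moved, and the bottle is hidden under the pan.

>>> move_arm --increments '[{"xyz": [0,0,0],"roll": 0,"grip": 50},{"xyz": [0,0,0],"roll": 0,"grip": 50},{"xyz": [0,0,0],"roll": 0,"grip": 50}]'

```text
time_s: 26.75
position: [0.4696, -0.2068, 0.3212]
tcp_rot: [[-0.024, 1.0, 0.002], [1.0, 0.024, -0.001], [-0.001, 0.002, -1.0]]
force: [-0.5, -0.1, -0.2]
opening: 0.499
grasp_force: 0.0
```

```bash
python3 -c "
from rig import bot
print(bot.hand_in())"
```

```text
the job is handed in; nothing more can be done
None
```

I handed the job in at 26.8 s: both jars stand upright in the ring seats, the empty pan is home on the highest rails above the bottle and released, and the final pictures showed no shift of the turntable, bowl or tumbler (the bottle is hidden under the pan); no verdict came back.

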